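# Scrub the tall beaker with the bottle brush

### The job

Take the bottle brush from its steel pot and scrub the inside of the tall white beaker: push the bristles down to the bottom three times, drawing them up between pushes until the top of the bristles is about level with the rim. Then stand the brush back in its pot and let go. Keep the tall beaker standing in its place and leave the low wide beaker alone.

Things in the scene. Friction and masses are not known exactly. Their poses are not given: they have to be found in the camera images.
- brush_grip (a point): Middle of the upright round grey handle (22 mm thick, 80 mm long) of the loose bottle brush (210 mm long, about 90 g); z points along the brush to the handle top, 35 mm above this point. 45 mm below it begins an 8 mm steel stem; from 110 to 175 mm below it is the stiff round bristle head, 45 mm wide with a flat end. It starts upright on that end in the steel pot.
- brush_tip (a point): The lower end of the same brush: centre of the flat end of the bristle head, 175 mm below brush_grip along the brush; z along the brush towards the handle.
- tall_beaker: The vessel to scrub: loose, open, straight-sided round white plastic beaker, 120 mm tall, 82 mm outer and 74 mm inner diameter (walls 4 mm), inner floor 5 mm above its underside, about 250 g. Origin at the centre of its underside, z up.
- pot: The brush's holder: open round steel pot, fixed to the bench, 70 mm tall, 80 mm outer and 72 mm inner diameter, inner floor 5 mm above its underside. Origin at the centre of its underside, z up. The brush stands in it at the start and must end in it.
- low_beaker: Bystander: loose low wide white plastic beaker, 65 mm tall, 100 mm outer diameter. Origin at the centre of its underside, z up. (Pot, both beakers and an amber bottle 125 mm tall stand in a row in no fixed order; a tube rack 100 mm tall stands beyond.)
Not all that is in view belongs to the job. Leave any purple or red look-alike of the part that bears brush_grip alone.

How it is judged (in metres and radians):
On the way, in this order (a step that is already met when the one before it is completed fails the run):
1. the bristles are pushed down to the bottom inside the tall beaker (end of the bristles less than 22 mm above the inner floor) (z of brush_tip in the frame of tall_beaker below 0.027 m and horizontal distance between brush_tip and tall_beaker below 0.036 m), for 0.05 s.
2. the bristles are drawn up inside the tall beaker (end of the bristles at least 40 mm above the inner floor, still within or over the mouth) (z of brush_tip in the frame of tall_beaker above 0.045 m and horizontal distance between brush_tip and tall_beaker below 0.036 m), for 0.05 s.
3. the bristles are pushed down to the bottom inside the tall beaker (end of the bristles less than 22 mm above the inner floor) (all of step 1), for 0.05 s.
4. the bristles are drawn up inside the tall beaker (end of the bristles at least 40 mm above the inner floor, still within or over the mouth) (all of step 2), for 0.05 s.
5. the bristles are pushed down to the bottom inside the tall beaker (end of the bristles less than 22 mm above the inner floor) (all of step 3), for 0.05 s.
At the end, for the whole second after the job is handed in: Brush bristles-down in its pot (bristle end within 34 mm of the pot's axis, under 30 mm above its underside, tilt under 34 deg); tall beaker upright (10 deg) within 40 mm of its start; low beaker upright (10 deg) within 30 mm of its start (z of brush_tip in the frame of pot below 0.03 m and horizontal distance between brush_tip and pot below 0.034 m and angle between brush_grip's own z axis and vertical below 0.6 rad and angle between each of tall_beaker, low_beaker's own z axis and vertical below 0.17 rad and distance of tall_beaker from where it was at the start of the episode below 0.04 m and distance of low_beaker from where it was at the start of the episode below 0.03 m); the robot touches nothing.
It fails at once if the tall beaker is tipped by more than 30 degrees (angle between tall_beaker's own z axis and vertical above 0.52 rad).
It fails at once if the tall beaker is pushed more than 60 mm from its place (distance of tall_beaker from where it was at the start of the episode above 0.06 m).
It fails at once if the low beaker is pushed more than 30 mm from its place (distance of low_beaker from where it was at the start of the episode above 0.03 m).
It also fails if it takes over 54 s, if anything falls off the work surface, if the arm or the gripper's body presses on something with over 40 N, if the wrist force passes 120 N, or if a joint passes its speed limit or range.

### The arm

A 6-joint arm with a two-finger parallel gripper is mounted at the origin on the work surface. World frame = base frame: x ahead of the robot, y to its left, z up, the work surface at z = 0. Lengths are in mm, angles in rad, forces in N, time in s.
With the tool pointing down it reaches from about 300 to 775 mm from the base axis. Payload 14.6 kg.
Tool frame: the origin (TCP) lies midway between the tips of the shut fingers; the grasp point (between the pads) lies 19 mm behind it (manip.tcp_to_grasp is the distance from the TCP to the grasp point, in mm); z points along the fingers, x is the direction in which the jaws open and shut, and the axes are right-handed (so a half turn about z gives the same grasp; the last joint's range is limited). The gripper opens to 94 mm and grips with 3 to 60 N. Pads are 16 mm wide; open, the fingers measure 119 mm over their backs; the gripper's body (75 mm by 177 mm) begins 78 mm behind the grasp point.
Start: joints at [1.191, 0.3, 1.521, -0, 1.321, -0.067], TCP at [169.245, 523.302, 174.146] pointing down, gripper open.
Joint ranges: [-3.03, 3.03], [-0.79, 2.21], [0.23, 2.52], [-1.04, 4.18], [0, 3.07], [-2.55, 2.55]. Speed limits (rad/s): [2.22, 2.22, 2.57, 3.14, 3.14, 3.14].

### API

Orientations are given as [roll, pitch, yaw] about the fixed x, y, z axes, in that order (R = Rz(yaw) Ry(pitch) Rx(roll)).
In Python, from cell import manip gives the robot as it stands.
- The arm moves only by the tool arm_command, never from a script. Its argument "steps" is a list of rows, each a list of 3 entries, a list of its own where there are three numbers: the opening, from 0 (shut) to 1 (fully open), then the shift along the tool's x, y, z in cm, then the turn about the tool's z in rad. A call has 1 to 5 rows; each row shifts and turns the commanded pose from where the row before left it, along the tool's axes as they then stand; what a row does not reach is not made up. A row lasts 1/12 s, in which the tool goes at most 41.7 mm and 7.16 degrees, less where a joint would pass 70% of its speed; a pose out of reach is approached as far as the arm can. A call with a gripper value outside its range is refused whole. The fingers move at their own pace and stop on an object; "force" is the grip in N (left out, the last holds). Time passes only in rows, so rows that do not move let the fingers close. It gives the time, the measured TCP pose, the force and the opening at its end, in the units of the state.
- manip.read_state(): the state, without advancing time (a new reading comes with each control period).
- manip.camera(name): name is "side" or "top"; returns (picture, depth): 480x640x3 uint8, red, green, blue; 480x640 float32, mm along the optical axis (not along the pixel's ray), 0 where there is no reading.
- manip.calibration(name): a dict with "fx", "fy", "cx", "cy" (pixels), "distortion" ([k1, k2, p1, p2, k3] as OpenCV has them; the pictures are not rectified), "R" (3x3) and "t" (3): a world point X has camera coordinates R X + t. Camera axes: x right, y down, z forward; pixel columns grow to the right and rows downward; lengths in mm; the calibration is good to about 2 mm. A picture is of the moment at which its call begins. calibration takes no time and is no camera call.
- manip.sign_off(): hands the job in, once; it reports no verdict.
The state is a dict: "clock": time; "joints": joint angles; "qd": joint speeds; "effort": joint torques, N m; "eef_pos": TCP position; "eef_rot": TCP orientation; "wrist_force": force on the tool from outside, world axes, zero at the start; "moment": the same for the moment, N m; "finger_gap": finger opening in mm.
Only numpy, scipy, OpenCV 4.12 (cv2) and the standard library are available. Lean on these libraries where they do the work, as an engineer would, in place of code of your own. Each camera call takes 0.05 s, during which the arm holds its last target.

## Working session

There is one attempt and no reset: what is moved stays moved. The work goes in short steps, Python scripts to look and compute and a tool call to move; the robot and the scene stay as the last step left them, time stands still between calls to the robot, and variables do not carry over. Pictures are saved under pics/ and viewed, and the job is handed in when it is done.

Besides the shell and the picture viewer there is one more tool, called after "Emit:" in YAML: its name, and indented under it one key for each argument. arm_command: Moves the arm, as the interface text tells. Its arguments: {"type":"object","properties":{"steps":{"type":"array","items":{"type":"array"}},"force":{"type":"number"}},"required":["steps"]}

```bash
mkdir -p pics; ls
python3 - <<'E'
from cell import manip
import cv2
for n in("side","top"):
    p,d=manip.camera(n); cv2.imwrite(f"pics/{n}0.png",p[:,:,::-1])
    import numpy as np; np.savez(f"{n}0.npz",p=p,d=d)
    c=manip.calibration(n); print(c)
print(manip.read_state())
E
```

```text
pics
{'fx': 438.84913624464855, 'fy': 438.84913624464855, 'cx': 323.328955991308, 'cy': 245.2704962163549, 'distortion': array([-0.10510511,  0.        ,  0.        ,  0.        ,  0.        ]), 'R': array([[-0.93681674, -0.34944945,  0.01610798],
       [-0.23072083,  0.58260166, -0.77932227],
       [ 0.26294921, -0.7337986 , -0.62641626]]), 't': array([562.38966206, 245.67476498, 834.92115996])}
{'fx': 527.1904316068516, 'fy': 527.1904316068516, 'cx': 321.41160329839687, 'cy': 244.9600339897195, 'distortion': array([-0.05477755,  0.        ,  0.        ,  0.        ,  0.        ]), 'R': array([[ 0.0139616 , -0.99949062,  0.02869809],
       [-0.99723894, -0.01601218, -0.07251277],
       [ 0.07293535, -0.02760646, -0.99695452]]), 't': array([ -24.15308829,  593.23963659, 1093.87700542])}
{'clock': 0.1, 'joints': array([ 1.19139326e+00,  3.00418873e-01,  1.52154303e+00, -4.54189733e-05,
        1.32071081e+00, -6.65997383e-02]), 'qd': array([ 0.00020279, -0.00043882, -0.00270757,  0.00072574, -0.00073785,
        0.00046148]), 'effort': array([-1.04050087e-04, -5.32651305e+01, -3.53280938e+01,  7.08749495e-02,
        2.34290538e-02, -1.23341772e-05]), 'eef_pos': array([169.15988381, 523.0418465 , 173.63109444]), 'eef_rot': array([-3.14156467e+00,  1.08059255e-03,  1.25800428e+00]), 'wrist_force': array([-0.34225836, -0.12882391,  0.39590366]), 'moment': array([-0.04831654, -0.0130635 , -0.03339524]), 'finger_gap': 94.05431456751805}
```

View pics/side0.png

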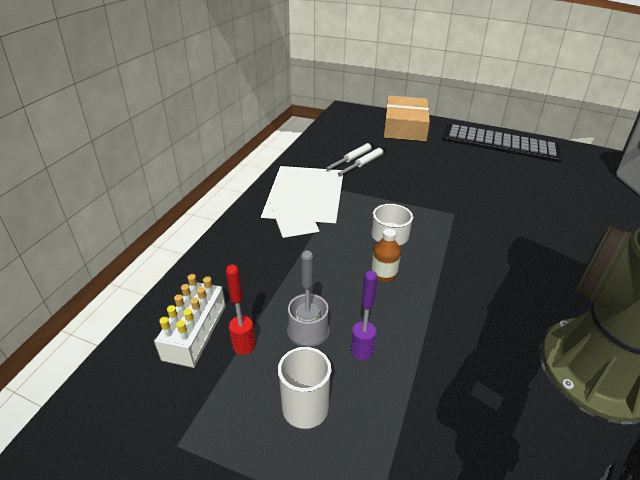

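View pics/top0.png

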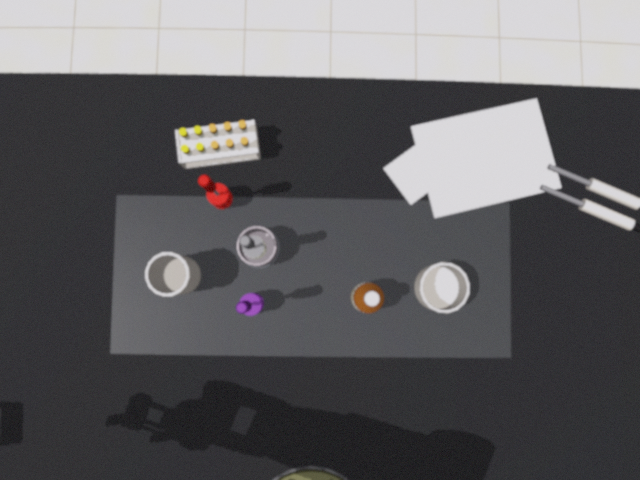

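The brush (grey) stands in the pot: its handle is at side (307,270) and the pot at top (257,246). The tall beaker is at top (167,274) and side (305,385). The purple look-alike is near top (250,303) and the red one near (218,195). Next I measure positions with depth and rays.

```bash
cat > h.py <<'E'
import numpy as np, cv2
from cell import manip
def cloud(n,d):
    c=manip.calibration(n)
    K=np.array([[c['fx'],0,c['cx']],[0,c['fy'],c['cy']],[0,0,1]])
    v,u=np.mgrid[0:480,0:640]
    q=cv2.undistortPoints(np.stack([u,v],-1).reshape(-1,1,2).astype(np.float64),K,c['distortion']).reshape(480,640,2)
    P=np.dstack([q[...,0]*d,q[...,1]*d,d]).astype(float)
    W=(P-c['t'])@c['R']
    W[d<=0]=np.nan
    return W
def circ(xy):
    A=np.c_[2*xy,np.ones(len(xy))]; s=np.linalg.lstsq(A,(xy**2).sum(1),rcond=None)[0]
    return s[0],s[1],np.sqrt(s[2]+s[0]**2+s[1]**2)
def axis(P,z0,z1,step=10):
    for a in np.arange(z0,z1,step):
        m=P[(P[:,2]>=a)&(P[:,2]<a+step)]
        if len(m)>3: print(int(a),len(m),m.mean(0).round(1),'ext',np.ptp(m[:,:2],axis=0).round(0))
E
python3 - <<'E'
from h import *
S=np.load('side0.npz');T=np.load('top0.npz')
Ws=cloud('side',S['d']);Wt=cloud('top',T['d'])
def box(W,u0,u1,v0,v1):return W[v0:v1,u0:u1].reshape(-1,3)
# table
print('tab',np.nanmedian(box(Wt,300,340,220,260),0),np.nanmedian(box(Ws,240,270,390,420),0))
for nm,b,z in(("tall",(135,205,245,305),120),("pot",(230,285,220,272),70),("low",(405,480,255,320),65)):
    P=box(Wt,*b); P=P[(np.abs(P[:,2]-z)<8)]
    if nm=="pot":
        print(P.shape)
    print('top',nm,len(P),P.mean(0),circ(P[:,:2]))
for nm,b,z in(("tall",(270,340,340,430),120),("pot",(280,335,290,345),70),("low",(365,420,200,250),65)):
    P=box(Ws,*b); P=P[(np.abs(P[:,2]-z)<5)]
    print('side',nm,len(P),P.mean(0),circ(P[:,:2]))
print("handle side"); axis(box(Ws,296,320,245,318),60,240)
print("handle top"); axis(box(Wt,233,270,230,260),20,240)
print("purple side"); axis(box(Ws,345,385,265,362),0,260,20)
print("red side"); axis(box(Ws,222,260,260,358),0,260,20)
E
```

```text
tab [ 6.06727526e+02 -1.20877647e+01  5.57792245e-02] [615.29560366 310.71980054   1.72727938]
top tall 432 [526.81109472 286.09852285 119.40316889] (np.float64(526.9003694750314), np.float64(282.91764151134674), np.float64(39.40439396823966))
(519, 3)
top pot 519 [585.52066747 118.8340571   69.37846652] (np.float64(588.8981634700367), np.float64(117.82052904397574), np.float64(28.931993722407917))
top low 448 [ 508.64269591 -269.99133035   63.85102924] (np.float64(508.51834162548505), np.float64(-266.22359625072386), np.float64(48.06329348196612))
side tall 606 [528.89133592 283.32019867 120.36342297] (np.float64(529.054162158866), np.float64(283.8106923797979), np.float64(39.520723469400544))
side pot 615 [587.79264309 124.51944163  69.8600552 ] (np.float64(589.6974995412943), np.float64(117.61438119383843), np.float64(29.876301172602222))
side low 257 [ 511.05366534 -265.00971069   64.79795863] (np.float64(510.9920965093116), np.float64(-265.50620780882286), np.float64(47.91605692309627))
handle side
60 155 [596.9 107.1  66.9] ext [59. 65.]
70 229 [589.1 120.8  71.3] ext [56. 67.]
[... 1332 characters left out ...]
8 130.5 110.4] ext [8. 6.]
120 30 [469.9 134.  131.8] ext [16.  9.]
140 97 [470.1 136.  150.1] ext [21. 15.]
160 109 [469.8 135.6 170.1] ext [22. 15.]
180 109 [469.5 135.9 190.5] ext [21. 15.]
200 125 [470.6 132.4 208. ] ext [21. 19.]
red side
0 2092 [748.8 109.4   2.5] ext [218. 286.]
20 168 [696.9 203.9  30. ] ext [116. 105.]
40 166 [691.9 209.   49.9] ext [112. 106.]
60 342 [693.1 203.3  66.7] ext [111. 103.]
80 32 [694.6 202.5  89.6] ext [7. 7.]
100 35 [694.5 202.4 110.2] ext [8. 7.]
120 32 [693.1 204.9 131.4] ext [13. 12.]
140 93 [691.5 206.9 150.3] ext [21. 19.]
160 106 [691.  207.3 170.4] ext [21. 20.]
180 110 [690.9 207.4 190.1] ext [20. 18.]
200 127 [693.1 204.8 207.6] ext [20. 19.]
```

```bash
cat >> h.py <<'E'
def rc(P,c,r,z,dz=6):
    P=P.reshape(-1,3);P=P[np.abs(P[:,2]-z)<dz]
    for _ in range(5):
        k=np.abs(np.hypot(P[:,0]-c[0],P[:,1]-c[1])-r)<5
        c=circ(P[k,:2])[:2]
    return np.round(circ(P[k,:2]),1),k.sum()
E
python3 - <<'E'
from h import *
S=np.load('side0.npz');T=np.load('top0.npz')
Ws=cloud('side',S['d']);Wt=cloud('top',T['d'])
for W in(Ws,Wt):
    print(rc(W,(589,121),38,70),rc(W,(528,283),39,120))
    P=W.reshape(-1,3);P=P[np.abs(P[:,2]-214)<4]; P=P[np.hypot(P[:,0]-587,P[:,1]-125)<25]; print(len(P),P.mean(0))
    
    P=W.reshape(-1,3);P=P[np.abs(P[:,2]-180)<30]; P=P[np.hypot(P[:,0]-587,P[:,1]-125)<25]; print(circ(P[:,:2]))
E
```

```text
(array([589.6, 118.8,  37.8]), np.int64(322)) (array([529. , 283.9,  39.5]), np.int64(644))
87 [587.71459941 127.73962774 214.55846995]
(np.float64(588.1513211981589), np.float64(125.45418212429126), np.float64(9.63206496891716))
(array([588. , 117.9,  37.8]), np.int64(239)) (array([526.9, 283. ,  39.5]), np.int64(419))
109 [586.5326153  124.27625137 213.79805704]
(np.float64(586.192598838936), np.float64(123.9732382335851), np.float64(10.109102887060725))
```

Emit:
arm_command:
  steps:
    - [1,[0,0,-3.5],0]
    - [1,[0,0,-3.5],0]
    - [1,[-1.5,3.1,0],0]
    - [1,[-1.5,3.1,0],0]
    - [1,[-1.5,3.1,0],0]
  force: 25

```text
clock: 0.52
eef_pos: [244.3, 451.0, 244.2]
eef_rot: [3.142, -0.0, 1.259]
wrist_force: [-0.2, 0.4, -0.7]
finger_gap: 94.3
```

Emit:
arm_command:
  steps:
    - [1,[-1.5,3.1,0],0]
    - [1,[-1.5,3.1,0],0]
    - [1,[-1.5,3.1,0],0]
    - [1,[-1.5,3.1,0],0]
    - [1,[-1.5,3.1,0],0]

```text
clock: 0.93
eef_pos: [369.1, 331.4, 244.0]
eef_rot: [-3.141, 0.0, 1.258]
wrist_force: [0.2, 0.8, -0.3]
finger_gap: 94.1
```

Emit:
arm_command:
  steps:
    - [1,[-1.5,3.1,0],0]
    - [1,[-1.5,3.1,0],0]
    - [1,[-1.5,3.1,0],0]
    - [1,[-1.5,3.1,0],0]
    - [1,[0,0,0],0]

```text
clock: 1.35
eef_pos: [470.6, 233.9, 243.4]
eef_rot: [-3.141, 0.001, 1.254]
wrist_force: [-0.7, -0.6, -0.2]
finger_gap: 93.7
```

Emit:
arm_command:
  steps:
    - [1,[-1.7,3.6,0],0]
    - [1,[-1.7,3.6,0],0]
    - [1,[-1.7,3.6,0],0]
    - [1,[-1.7,3.6,0],0]
    - [1,[0,0,0],0]

```text
clock: 1.77
eef_pos: [586.7, 124.3, 242.6]
eef_rot: [-3.14, 0.002, 1.254]
wrist_force: [-0.1, 0.2, -0.3]
finger_gap: 94.0
```

Run:
```python
from h import *
print(manip.read_state()['eef_pos'],manip.read_state()['eef_rot'])
p,d=manip.camera('side');cv2.imwrite('pics/side1.png',p[:,:,::-1])
```

```text
[586.67492453 124.29354063 242.59212697] [-3.14042587e+00  1.55192379e-03  1.25383731e+00]
```

View pics/side1.png

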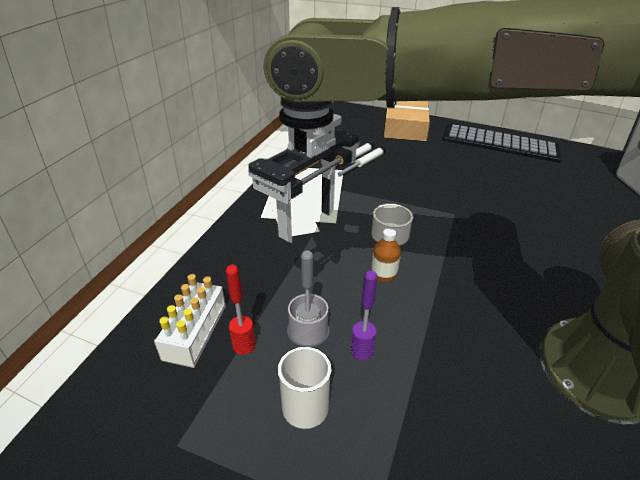

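The open fingers (tips near (285,238) and (330,220)) straddle the handle top at (307,255). I'll lower onto it.

Emit:
arm_command:
  steps:
    - [1,[0,0,2.7],0]
    - [1,[0,0,2.7],0]
    - [1,[0,0,2.8],0]
    - [1,[0,0,0],0]
    - [0.1,[0,0,0],0]

```text
clock: 2.23
eef_pos: [583.0, 129.4, 162.0]
eef_rot: [-3.14, 0.001, 1.259]
wrist_force: [0.9, 0.4, 0.4]
finger_gap: 90.1
```

Emit:
arm_command:
  steps:
    - [0.1,[0,0,0],0]
    - [0.1,[0,0,0],0]
    - [0.1,[0,0,0],0]
    - [0.1,[0,0,0],0]
    - [0.1,[0,0,0],0]
  force: 30

```text
clock: 2.65
eef_pos: [584.1, 128.6, 162.8]
eef_rot: [3.141, -0.0, 1.258]
wrist_force: [-0.4, 0.7, 0.4]
finger_gap: 57.2
```

Emit:
arm_command:
  steps:
    - [0,[0,0,0],0]
    - [0,[0,0,0],0]
    - [0,[0,0,0],0]
    - [0,[0,0,0],0]
    - [0,[0,0,0],0]

```text
clock: 3.07
eef_pos: [583.9, 128.5, 162.1]
eef_rot: [-3.142, 0.0, 1.258]
wrist_force: [-0.1, -0.1, 0.4]
finger_gap: 24.1
```

Emit:
arm_command:
  steps:
    - [0.2,[0,0.3,0],0]
    - [0.2,[0,0,0],0]
    - [0,[0,0,0],0]
    - [0,[0,0,0],0]
    - [0,[0,0,0],0]

```text
clock: 3.48
eef_pos: [586.7, 127.6, 162.1]
eef_rot: [-3.142, 0.0, 1.258]
wrist_force: [1.1, -0.6, -0.1]
finger_gap: 21.3
```

Emit:
arm_command:
  steps:
    - [0,[0,0,0],0]
    - [0,[0,0,0],0]
    - [0,[0,0,0],0]
    - [0,[0,0,0],0]

```text
clock: 3.82
eef_pos: [586.7, 127.6, 162.1]
eef_rot: [-3.142, 0.0, 1.258]
wrist_force: [0.3, 0.7, -0.1]
finger_gap: 21.3
```

Run:
```python
from h import *
p,d=manip.camera('side');cv2.imwrite('pics/side2.png',p[180:400,200:450,::-1].repeat(2,0).repeat(2,1))
```

```text
(no output)
```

View pics/side2.png

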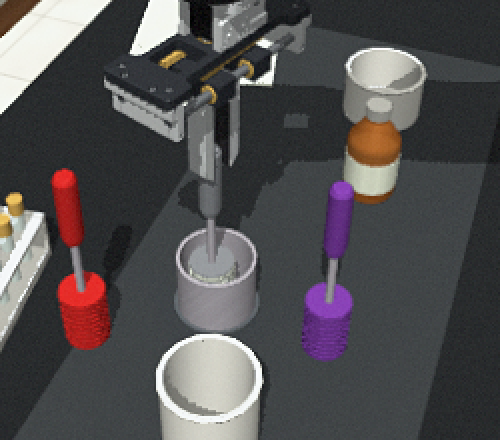

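The jaws hold the handle (gap 21.3 mm, zoomed view (210,180)). Lifting.

Emit:
arm_command:
  steps:
    - [0,[0,0,-2],0]
    - [0,[0,0,-3],0]
    - [0,[0,0,-3],0]
    - [0,[0,0,-3],0]
    - [0,[0,0,-3],0]

```text
clock: 4.28
eef_pos: [586.4, 127.6, 303.6]
eef_rot: [-3.141, 0.0, 1.258]
wrist_force: [0.4, -0.3, -0.3]
finger_gap: 21.0
```

Emit:
arm_command:
  steps:
    - [0,[0,0,-0.5],0]
    - [0,[0,0,0],0]

```text
clock: 4.45
eef_pos: [587.2, 127.7, 308.9]
eef_rot: [3.139, -0.002, 1.258]
wrist_force: [-0.8, -0.2, -1.6]
finger_gap: 21.3
```

Run:
```python
from h import *
p,d=manip.camera('side');cv2.imwrite('pics/side3.png',p[:,:,::-1])
print(manip.read_state()['eef_pos'])
W=cloud('side',d)[150:290,270:340].reshape(-1,3)
W=W[np.hypot(W[:,0]-587,W[:,1]-127)<32]
axis(W,90,300,10)
```

```text
[586.77041138 127.65682377 306.78163674]
150 64 [585.  140.  156.8] ext [41. 28.]
160 102 [586.1 140.7 165. ] ext [42. 29.]
170 97 [585.4 140.3 175. ] ext [41. 28.]
180 105 [584.9 140.4 185. ] ext [39. 29.]
190 99 [585.1 140.7 195. ] ext [39. 28.]
200 116 [585.9 140.6 205.1] ext [43. 29.]
210 374 [590.4 129.7 217.2] ext [45. 44.]
220 22 [588.6 128.5 223.8] ext [24. 25.]
230 19 [591.  128.  234.7] ext [6. 4.]
240 23 [591.3 128.  245.3] ext [8. 6.]
250 22 [591.6 128.  255.1] ext [7. 5.]
260 23 [591.3 128.5 265. ] ext [7. 5.]
270 25 [591.2 128.4 274.9] ext [7. 6.]
280 25 [589.3 132.7 287.2] ext [15. 10.]
290 55 [588.8 133.2 295.3] ext [19. 12.]
```

View pics/side3.png

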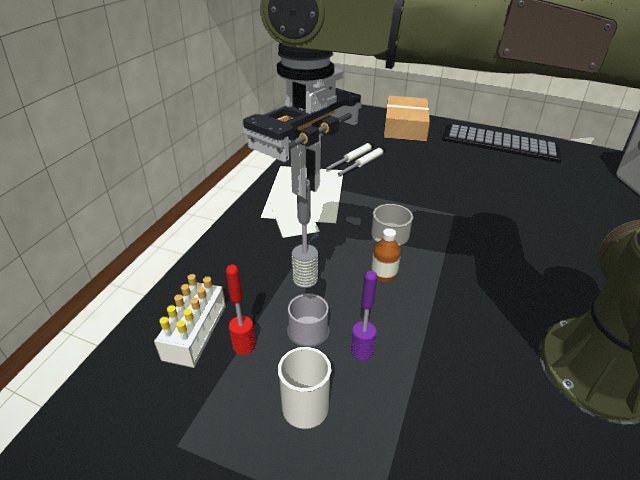

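Bristles are out of the pot at (305,265), hanging upright, with the end at about z 152. I fit the bristle circle to get the offset to the beaker in the same camera frame.

Run:
```python
from h import *
p,d=manip.camera('side')
W=cloud('side',d)
P=W[230:295,285:330].reshape(-1,3);P=P[np.hypot(P[:,0]-587,P[:,1]-127)<32]
for a,b in((153,175),(175,195),(195,212)):
    q=P[(P[:,2]>a)&(P[:,2]<b)];print(circ(q[:,:2]), q[:,2].min())
print(manip.read_state()['eef_pos'], rc(W,(528,283),39,120))
p,d=manip.camera('top');W=cloud('top',d); print(rc(W,(528,283),39,120))
```

```text
(np.float64(590.8619608513243), np.float64(124.78927103092724), np.float64(21.669819466148592)) 153.35147781075813
(np.float64(591.0967320518928), np.float64(125.01475717277935), np.float64(21.602173428453035)) 175.03762390781966
(np.float64(591.3453596853943), np.float64(125.11623698567564), np.float64(21.66800249114278)) 195.06971897435102
[586.46953443 127.59381718 305.62512092] (array([529. , 283.8,  39.5]), np.int64(631))
(array([528. , 282.7,  38.8]), np.int64(136))
```

Emit:
arm_command:
  steps:
    - [0,[2.6,-2.1,0],0]
    - [0,[2.6,-2.1,0],0]
    - [0,[2.6,-2.1,0],0]
    - [0,[2.6,-2.1,0],0]
    - [0,[2.6,-2.1,0],0]

```text
clock: 5.02
eef_pos: [525.7, 284.8, 305.4]
eef_rot: [-3.14, 0.002, 1.258]
wrist_force: [0.7, -0.5, -0.8]
finger_gap: 20.7
```

Emit:
arm_command:
  steps:
    - [0,[0.2,-0.3,0],0]
    - [0,[0,0,0],0]
    - [0,[0,0,0],0]
    - [0,[0,0,0],0]

```text
clock: 5.35
eef_pos: [525.0, 285.3, 306.5]
eef_rot: [-3.141, 0.001, 1.257]
wrist_force: [-0.6, -0.0, -0.1]
finger_gap: 21.1
```

Run:
```python
from h import *
p,d=manip.camera('side');cv2.imwrite('pics/side4.png',p[:,:,::-1])
W=cloud('side',d)
print(manip.read_state()['eef_pos'],manip.read_state()['eef_rot'], rc(W,(528,283),39,120))
P=W.reshape(-1,3);P=P[np.hypot(P[:,0]-529,P[:,1]-283)<34]
for a,b in((153,175),(175,195),(195,212)):
    q=P[(P[:,2]>a)&(P[:,2]<b)];print(circ(q[:,:2]), q[:,2].min())
q=P[(P[:,2]>130)];print(q[:,2].min())
```

```text
[525.11944231 285.27385231 306.7198553 ] [-3.14123987e+00  5.51397152e-04  1.25652279e+00] (array([529.1, 283.8,  39.5]), np.int64(486))
(np.float64(529.5266749657472), np.float64(281.82499831112534), np.float64(22.03810402714174)) 153.1236834443662
(np.float64(529.7720882841802), np.float64(281.8154070880657), np.float64(22.132798318529645)) 175.0295185651956
(np.float64(529.7583826041381), np.float64(281.96032062670395), np.float64(22.061007534540135)) 195.1430284420236
148.8075184505261
```

View pics/side4.png

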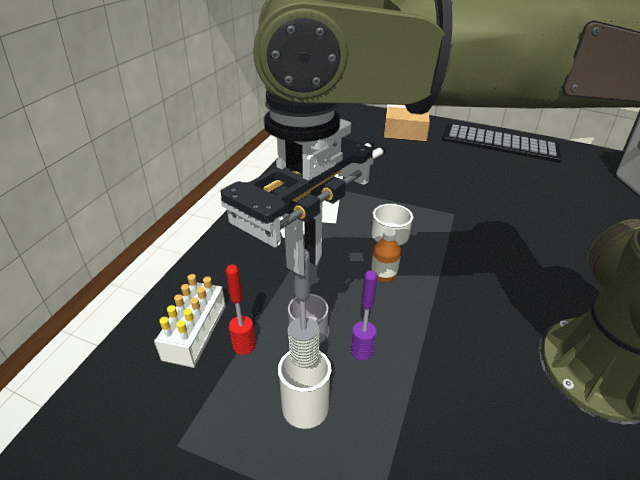

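The bristles (305,345) sit over the mouth (305,370), within 2 mm of the axis. Going down.

Emit:
arm_command:
  steps:
    - [0,[0.2,0,2.0],0]
    - [0,[0,0,3],0]
    - [0,[0,0,3],0]
    - [0,[0,0,3],0]
    - [0,[0,0,1],0]

```text
clock: 5.82
eef_pos: [524.2, 286.6, 182.7]
eef_rot: [-3.137, 0.004, 1.257]
wrist_force: [-0.9, -0.1, -1.9]
finger_gap: 21.5
```

Emit:
arm_command:
  steps:
    - [0,[0,0,1.3],0]
    - [0,[0,0,0],0]
    - [0,[0,0,0],0]
    - [0,[0,0,0],0]

```text
clock: 6.15
eef_pos: [525.9, 288.3, 175.7]
eef_rot: [3.14, -0.001, 1.257]
wrist_force: [-0.4, 0.4, -0.1]
finger_gap: 21.0
```

Run:
```python
from h import *
p,d=manip.camera('side');cv2.imwrite('pics/side5.png',p[150:450,150:450,::-1].repeat(2,0).repeat(2,1))
W=cloud('side',d)
print(manip.read_state()['eef_pos'], rc(W,(528,283),39,120))
P=W.reshape(-1,3);P=P[np.hypot(P[:,0]-529,P[:,1]-283)<22]
axis(P,60,180,10)
```

```text
[525.8675627  288.3914639  175.71777756] (array([529. , 284. ,  39.5]), np.int64(565))
80 293 [530.4 282.7  85.4] ext [41. 35.]
90 16 [529.9 287.6  95.2] ext [6. 5.]
100 16 [529.6 287.7 104.3] ext [6. 5.]
110 21 [530.2 287.9 114.4] ext [8. 6.]
120 18 [530.6 288.6 124.6] ext [7. 4.]
130 17 [530.4 289.  134.6] ext [7. 4.]
140 10 [529.9 289.  141.5] ext [6. 4.]
150 23 [527.6 293.1 155.7] ext [14. 10.]
160 55 [528.4 294.1 165.3] ext [19. 12.]
170 57 [528. 294. 175.] ext [19. 11.]
```

View pics/side5.png

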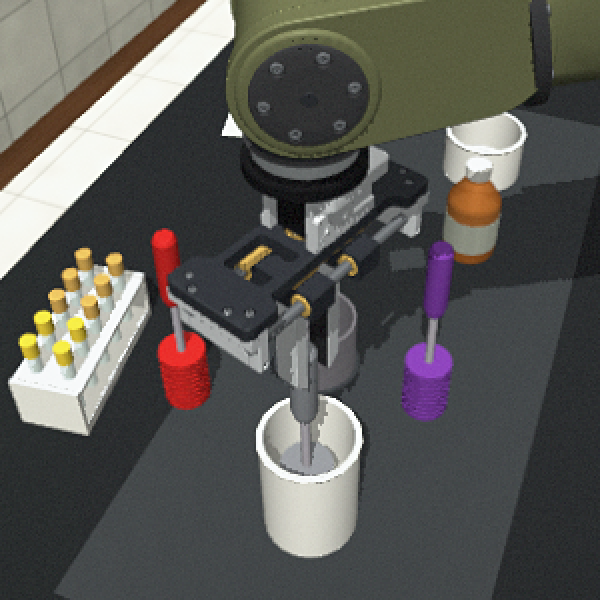

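Bristle end is about 19 mm up in the beaker frame. I'll go slightly deeper for margin, then stroke.

Emit:
arm_command:
  steps:
    - [0,[0,0,0.5],0]
    - [0,[0,0,0],0]
    - [0,[0,0,0],0]
    - [0,[0,0,-2.2],0]
    - [0,[0,0,-2.2],0]

```text
clock: 6.62
eef_pos: [524.7, 288.2, 212.9]
eef_rot: [-3.14, 0.002, 1.258]
wrist_force: [0.3, -1.0, -0.7]
finger_gap: 20.9
```

Emit:
arm_command:
  steps:
    - [0,[0,0,0],0]
    - [0,[0,0,0],0]
    - [0,[0,0,0],0]

```text
clock: 6.87
eef_pos: [525.0, 288.3, 212.4]
eef_rot: [-3.141, 0.001, 1.258]
wrist_force: [-1.2, -0.3, -1.8]
finger_gap: 21.3
```

Run:
```python
from h import *
p,d=manip.camera('side')
W=cloud('side',d)
print(manip.read_state()['eef_pos'], rc(W,(528,283),39,120,4))
P=W.reshape(-1,3);P=P[np.hypot(P[:,0]-529,P[:,1]-283)<22]
axis(P,60,180,10)
```

```text
[524.8501878  288.20448265 212.04195717] (array([529.2, 283.8,  39.6]), np.int64(552))
90 13 [508.7 288.   97.1] ext [ 6. 17.]
100 12 [510.1 291.2 105.6] ext [11. 20.]
110 38 [523.4 288.7 117.8] ext [43. 33.]
120 398 [528.1 285.2 121.9] ext [43. 42.]
130 19 [529.  288.4 135.4] ext [7. 4.]
140 19 [528.5 288.4 145.6] ext [6. 5.]
150 18 [528.5 288.1 154.5] ext [6. 5.]
160 23 [528.7 288.4 165.2] ext [8. 6.]
170 24 [528.9 288.3 174.7] ext [7. 5.]
```

Bristle top 122 against the 120 rim: good. Second and third strokes.

Emit:
arm_command:
  steps:
    - [0,[0,0,2.1],0]
    - [0,[0,0,2.1],0]
    - [0,[0,0,0],0]
    - [0,[0,0,0],0]
    - [0,[0,0,0],0]

```text
clock: 7.33
eef_pos: [525.5, 288.5, 172.0]
eef_rot: [3.141, -0.0, 1.258]
wrist_force: [0.3, -0.3, -0.1]
finger_gap: 21.0
```

Emit:
arm_command:
  steps:
    - [0,[0,0,-2.1],0]
    - [0,[0,0,-2.1],0]
    - [0,[0,0,0],0]
    - [0,[0,0,0],0]
    - [0,[0,0,0],0]

```text
clock: 7.75
eef_pos: [525.1, 288.3, 212.9]
eef_rot: [-3.142, 0.0, 1.258]
wrist_force: [0.1, -0.2, -1.1]
finger_gap: 21.2
```

Run:
```python
from h import *
p,d=manip.camera('side')
W=cloud('side',d)
print(manip.read_state()['eef_pos'], rc(W,(528,283),39,120,4))
P=W.reshape(-1,3);P=P[np.hypot(P[:,0]-529,P[:,1]-283)<22]
axis(P,60,180,10)
```

```text
[524.97139487 288.22650146 212.41820802] (array([529.1, 283.7,  39.6]), np.int64(542))
90 12 [508.5 286.5  95.9] ext [ 3. 13.]
100 16 [510.3 291.5 104.4] ext [11. 20.]
110 30 [516.2 291.5 115.2] ext [39. 32.]
120 415 [528.4 285.5 122.2] ext [43. 42.]
130 20 [528.8 288.6 135.1] ext [6. 4.]
140 20 [528.6 288.6 145.4] ext [6. 5.]
150 20 [528.5 287.9 155.3] ext [8. 5.]
160 24 [529.2 288.  164.9] ext [8. 7.]
170 24 [529.3 288.1 174.8] ext [7. 6.]
```

Emit:
arm_command:
  steps:
    - [0,[0,0,2.1],0]
    - [0,[0,0,2.1],0]
    - [0,[0,0,0],0]
    - [0,[0,0,0],0]
    - [0,[0,0,0],0]

```text
clock: 8.22
eef_pos: [525.5, 288.5, 172.0]
eef_rot: [3.141, -0.0, 1.258]
wrist_force: [0.6, -0.3, -0.1]
finger_gap: 21.4
```

Run:
```python
from h import *
p,d=manip.camera('side')
W=cloud('side',d)
print(manip.read_state()['eef_pos'], rc(W,(528,283),39,120,4))
P=W.reshape(-1,3);P=P[np.hypot(P[:,0]-529,P[:,1]-283)<22]
axis(P,60,180,10)
```

```text
[525.66381502 288.56164129 172.36251044] (array([529.1, 283.8,  39.6]), np.int64(506))
70 21 [529.5 278.9  79.5] ext [34. 31.]
80 245 [530.8 281.8  82.1] ext [41. 32.]
90 19 [529.4 287.7  94.9] ext [6. 5.]
100 16 [529.3 288.2 105.3] ext [6. 5.]
110 17 [528.9 288.6 115. ] ext [6. 6.]
120 20 [529.  288.6 125.3] ext [7. 7.]
130 21 [530.1 289.2 134.5] ext [7. 4.]
140 7 [529.2 292.9 146.9] ext [11.  5.]
150 39 [527.7 293.5 156.1] ext [20. 15.]
160 60 [527.1 292.9 165. ] ext [20. 17.]
170 62 [527.8 293.6 175.2] ext [19. 18.]
```

Emit:
arm_command:
  steps:
    - [0,[0,0,-2],0]
    - [0,[0,0,-3],0]
    - [0,[0,0,-3],0]
    - [0,[0,0,-3],0]
    - [0,[0,0,-3],0]

```text
clock: 8.68
eef_pos: [525.1, 288.3, 314.0]
eef_rot: [3.14, -0.001, 1.258]
wrist_force: [0.7, 0.5, -1.2]
finger_gap: 21.1
```

Emit:
arm_command:
  steps:
    - [0,[0,0,0],0]
    - [0,[-2.6,2.1,0],0]
    - [0,[-2.6,2.1,0],0]
    - [0,[-2.6,2.1,0],0]
    - [0,[-2.6,2.1,0],0]

```text
clock: 9.1
eef_pos: [573.5, 162.3, 312.0]
eef_rot: [3.14, -0.001, 1.259]
wrist_force: [0.1, 0.0, -0.9]
finger_gap: 21.0
```

Emit:
arm_command:
  steps:
    - [0,[-2.6,2.1,0],0]
    - [0,[-0.9,0.3,0],0]
    - [0,[0,0,0],0]
    - [0,[0,0,0],0]
    - [0,[0,0,0],0]

```text
clock: 9.52
eef_pos: [584.9, 124.1, 311.6]
eef_rot: [3.141, -0.001, 1.259]
wrist_force: [0.2, -0.4, -1.7]
finger_gap: 20.9
```

Run:
```python
from h import *
p,d=manip.camera('side');cv2.imwrite('pics/side6.png',p[:,:,::-1])
W=cloud('side',d)
print(manip.read_state()['eef_pos'],manip.read_state()['eef_rot'], rc(W,(528,283),39,120,4),rc(W,(589,118),38,70))
P=W.reshape(-1,3);P=P[np.hypot(P[:,0]-590,P[:,1]-119)<34]
for a,b in((153,175),(175,195)):
    q=P[(P[:,2]>a)&(P[:,2]<b)];print(circ(q[:,:2]), q[:,2].min())
q=P[(P[:,2]>110)];print(q[:,2].min())
```

```text
[584.88138972 124.24358125 311.4915481 ] [ 3.14118870e+00 -4.06442008e-04  1.25950002e+00] (array([529.1, 283.8,  39.6]), np.int64(571)) (array([589.5, 118.8,  37.7]), np.int64(333))
(np.float64(589.3655026071099), np.float64(121.30882926989125), np.float64(21.659878973482616)) 155.16135844357942
(np.float64(589.2976465611288), np.float64(121.64619908861118), np.float64(21.601495794486162)) 175.12842654159266
155.16135844357942
```

View pics/side6.png

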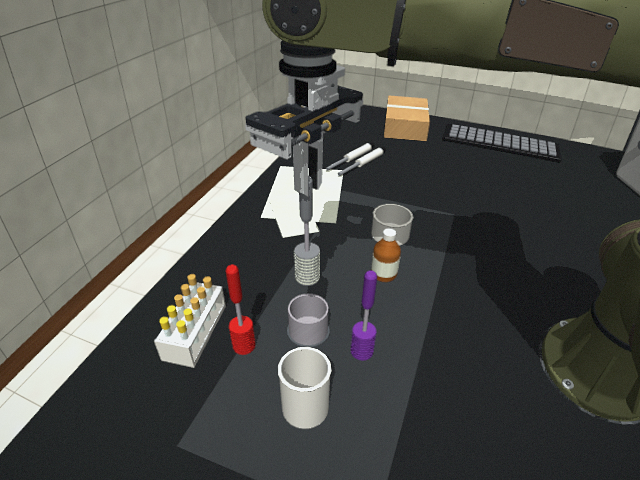

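The bristles (307,265) are above the empty pot (308,320), 2.5 mm off its axis. The beaker hasn't moved. Lowering.

Emit:
arm_command:
  steps:
    - [0,[-0.2,0,2.5],0]
    - [0,[0,0,3],0]
    - [0,[0,0,3],0]
    - [0,[0,0,2.5],0]
    - [0,[0,0,2],0]

```text
clock: 9.98
eef_pos: [583.7, 122.3, 179.1]
eef_rot: [-3.14, 0.001, 1.26]
wrist_force: [-0.6, 1.3, -1.2]
finger_gap: 21.0
```

Emit:
arm_command:
  steps:
    - [0,[0,0,1.3],0]
    - [0,[0,0,0],0]
    - [0,[0,0,0],0]
    - [0,[0,0,0],0]

```text
clock: 10.32
eef_pos: [585.0, 121.7, 169.5]
eef_rot: [3.14, -0.001, 1.259]
wrist_force: [-0.7, 0.5, 0.0]
finger_gap: 21.0
```

Tip should be about 7 mm above the pot floor. Lowering slowly until contact.

Emit:
arm_command:
  steps:
    - [0,[0,0,0.3],0]
    - [0,[0,0,0.2],0]
    - [0,[0,0,0],0]
    - [0,[0,0,0],0]

```text
clock: 10.65
eef_pos: [584.6, 121.0, 163.3]
eef_rot: [3.141, -0.0, 1.258]
wrist_force: [0.9, 0.3, -0.7]
finger_gap: 20.9
```

Emit:
arm_command:
  steps:
    - [0,[0,0,0.1],0]
    - [0,[0,0,0],0]
    - [0,[0,0,0],0]

```text
clock: 10.9
eef_pos: [584.6, 120.9, 162.2]
eef_rot: [3.142, -0.0, 1.258]
wrist_force: [0.5, -0.1, -0.3]
finger_gap: 21.0
```

Run:
```python
from h import *
p,d=manip.camera('side');cv2.imwrite('pics/side7.png',p[180:400,200:450,::-1].repeat(2,0).repeat(2,1))
W=cloud('side',d)
P=W.reshape(-1,3);P=P[np.hypot(P[:,0]-590,P[:,1]-119)<22]
axis(P,50,150,10)
print(manip.read_state()['wrist_force'],manip.read_state()['eef_pos'])
```

```text
50 34 [591.  136.2  56.1] ext [39. 14.]
60 96 [587.4 129.7  67.2] ext [41. 42.]
70 213 [589.5 120.6  71.8] ext [42. 42.]
80 17 [588.1 120.6  85.3] ext [8. 8.]
90 15 [588.7 121.1  94.8] ext [7. 7.]
100 15 [589.2 121.9 105.2] ext [7. 3.]
110 14 [588.7 121.7 115. ] ext [6. 4.]
120 16 [588.8 121.4 124.6] ext [6. 5.]
130 13 [587.5 123.2 136.2] ext [15.  9.]
140 33 [586.6 126.3 146.4] ext [20. 12.]
[ 0.46274001 -0.36667422 -1.60364956] [584.6046467  120.93219351 162.18743048]
```

View pics/side7.png

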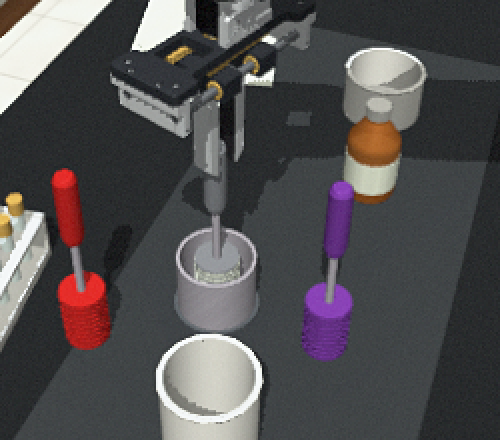

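The brush is in the pot, centred within about 1 mm of the axis and 1-2 mm above the floor. One more millimetre, then release.

Emit:
arm_command:
  steps:
    - [0,[0,0,0.1],0]
    - [0,[0,0,0],0]
    - [0,[0,0,0],0]
    - [0.3,[0,0,0],0]
    - [0.3,[0,0,0],0]

```text
clock: 11.37
eef_pos: [584.6, 121.0, 161.1]
eef_rot: [-3.142, 0.0, 1.258]
wrist_force: [0.2, -0.2, -0.0]
finger_gap: 27.1
```

Emit:
arm_command:
  steps:
    - [1,[0,0,0],0]
    - [1,[0,0,0],0]
    - [1,[0,0,0],0]
    - [1,[0,0,0],0]
    - [1,[0,0,0],0]

```text
clock: 11.78
eef_pos: [584.6, 121.0, 161.1]
eef_rot: [-3.141, 0.0, 1.258]
wrist_force: [0.3, 0.3, 0.6]
finger_gap: 58.2
```

Emit:
arm_command:
  steps:
    - [1,[0,0,0],0]
    - [1,[0,0,0],0]
    - [1,[0,0,0],0]
    - [1,[0,0,0],0]
    - [1,[0,0,0],0]

```text
clock: 12.2
eef_pos: [584.6, 121.0, 161.1]
eef_rot: [-3.142, 0.0, 1.258]
wrist_force: [-1.0, -0.0, 0.1]
finger_gap: 91.5
```

Emit:
arm_command:
  steps:
    - [1,[0,0,-1.5],0]
    - [1,[0,0,-3],0]
    - [1,[0,0,-3],0]
    - [1,[0,0,-3],0]
    - [1,[0,0,-1],0]

```text
clock: 12.62
eef_pos: [585.4, 121.1, 280.9]
eef_rot: [3.136, -0.003, 1.258]
wrist_force: [-0.4, 0.4, 1.2]
finger_gap: 94.1
```

Emit:
arm_command:
  steps:
    - [1,[0,0,0],0]
    - [1,[0,0,0],0]
    - [1,[0,0,0],0]
    - [1,[0,0,0],0]

```text
clock: 12.95
eef_pos: [584.2, 120.9, 274.3]
eef_rot: [-3.139, 0.001, 1.258]
wrist_force: [0.5, -1.1, 0.2]
finger_gap: 93.8
```

Run:
```python
from h import *
p,d=manip.camera('side');cv2.imwrite('pics/side8.png',p[:,:,::-1])
W=cloud('side',d)
P=W.reshape(-1,3);P=P[np.hypot(P[:,0]-590,P[:,1]-119)<22]
axis(P,60,230,10)
print(rc(W,(528,283),39,120,4),rc(W,(510,-265),48,65))
s=manip.read_state();print(s['wrist_force'],s['eef_pos'],s['clock'])
```

```text
60 96 [589.3 128.8  67.1] ext [41. 40.]
70 203 [589.3 120.3  71.5] ext [42. 43.]
80 15 [587.2 120.4  84.7] ext [6. 4.]
90 15 [587.6 120.2  94.5] ext [6. 6.]
100 14 [587.6 120.3 104.9] ext [6. 6.]
110 15 [587.2 120.4 114.4] ext [5. 5.]
120 16 [587.2 119.9 124.5] ext [6. 5.]
130 11 [587.1 123.1 135.8] ext [11.  6.]
140 30 [585.9 124.9 145.3] ext [18. 11.]
150 45 [586.2 125.2 154.5] ext [18. 12.]
160 43 [586.2 125.7 165. ] ext [18.  9.]
170 54 [585.2 124.2 175.1] ext [18. 19.]
180 46 [585.6 124.3 185.1] ext [20. 18.]
190 61 [586.6 124.5 194.9] ext [20. 18.]
200 52 [585.6 124.4 205.2] ext [19. 18.]
210 89 [587.8 120.9 214.4] ext [20. 20.]
(array([529.1, 283.8,  39.5]), np.int64(579)) (array([ 511.2, -265.4,   47.8]), np.int64(274))
[ 0.39358125  0.17442151 -0.23757283] [584.24767014 120.92590157 274.57899514] 13.0
```

View pics/side8.png

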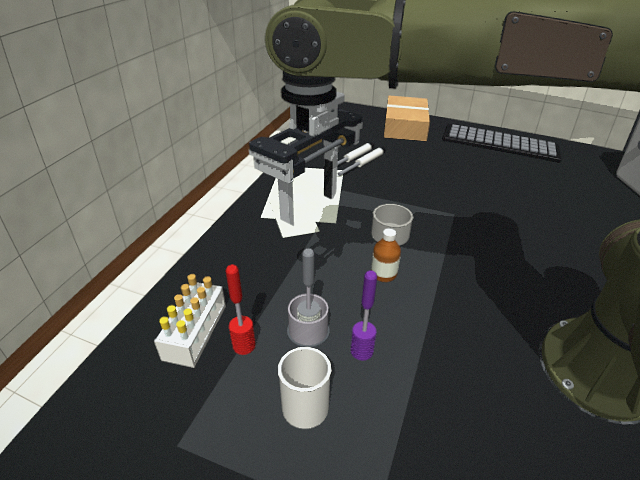

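The brush stands upright in its pot (308,290), the gripper is clear above it, and both beakers are in place. Handing in.

```bash
python3 -c "
from cell import manip
print(manip.sign_off())"
```

```text
the job is handed in; nothing more can be done
None
```

I took the brush from its pot and pushed the bristles to the bottom of the tall beaker three times. Between pushes I drew them up until their top was about 2 mm above the rim. I then stood the brush back in the pot, let go and backed off; the job was handed in at about 13 s.

**Strokes:** the bristle end was about 15 mm above the beaker's underside on the pushes (limit 27 mm). It rose to about 56 mm on the draws (limit 45 mm). I measured the first and third pushes and both draws with the camera; the second push rests on the arm's position reading alone.

**Last checks before hand-in:**
- **Brush:** it stands upright on the pot floor, within about 3 mm of the pot's axis.
- **Beakers:** both were within 0.3 mm of where they started.
- **Gripper:** the open fingers were about 60 mm above the brush, touching nothing.

No check failed, but two readings were slightly off:
- **Cameras:** the two views disagreed by 1–3 mm.
- **Arm drift:** the arm drifted a few mm sideways on some descents. I nudged it 3 mm before gripping, and the brush still sat about 5 mm off the tool axis, which I allowed for.

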